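# Unclip the sample box and lay its lid on the cork mat

### The job

Open the white sample box on the bench: flip off the sprung steel clips on both of its ends, then lift the grey lid off by its handle and lay it flat, handle up, in the middle of the cork mat. Set the lid down gently rather than dropping it, leave both clips open, and do not disturb the jar, the beaker or the wooden block.

Things in the scene. Friction and masses are not known exactly. Their poses are not given: they have to be found in the camera images.
- box: White plastic box fixed to the bench, outside 130 (its x) x 190 (its y) x 85 mm high, walls 4 mm, vials inside. Origin: centre of its underside. A steel clip sits mid-way along each short end: clip_left at the +y end, clip_right at the -y end; each hinges on a level axis along the box's x, 103 mm out from the box's centre and 70 mm above the bench.
- clip_left (a joint): Angle (rad) of the clip on the box's +y end: 0 = closed (its 36 mm wide lip reaches 12 mm in over the lid's edge and holds it down), 1.4 = fully flipped outward, clear of the lid. Over-centre spring: below 0.6 it snaps shut, beyond 0.6 it snaps open and stays open.
- clip_right (a joint): The same for the clip on the box's -y end.
- clip_left_tab (a point): On the upper face of the left clip's thumb tab, a plate 36 wide x 52 mm long x 3 mm rising outward at 20 degrees when closed; the point is 38 mm outward of the hinge, 42 mm above it, 12 mm from the tab's end. Pressed straight down here (6 to 10 N) the clip turns outward, snaps over after some 20 mm and swings open, tab then out and down; press 30 mm, by 40 mm it meets its stop. It moves along.
- clip_right_tab (a point): The same point on the right clip's tab.
- lid: Loose grey lid, about 0.35 kg: plate 130 (its x) x 190 (its y) x 8 mm, below it a plug 116 x 176 x 8 mm in the box's mouth (3 mm play all round), on top a black bar handle. Origin: centre of the plug's underside, z up; closed, the origin is 77 mm and the plate's top 93 mm above the bench. Axes as the box's at the start.
- lid_handle (a point): Centre of the lid's bar handle, 48 mm above the lid's origin: the bar is 90 mm long along the lid's y, 16 mm wide along its x and 14 mm high, with a 25 mm gap under it between two end posts (each 10 mm long).
- mat: Cork mat fixed to the bench, 200 (its x) x 260 (its y) x 4 mm thick. Origin: centre of its underside. The lid's place.
- jar: Bystander: amber jar, 56 mm across, 85 mm high, upright. Origin: centre of its underside.
- beaker: Bystander: glass beaker, 66 mm across, 80 mm high. Origin: centre of its underside.
- block: Bystander: wooden tube block with six holes, 60 x 130 x 35 mm. Origin: centre of its underside.
Mind the look-alikes: they are no part of the job. Of the things shaped like the lid, the grey one is meant.

How it is judged (in metres and radians):
On the way, in this order (a step that is already met when the one before it is completed fails the run):
1. both clips are flipped fully off while the lid still sits on the box (value of joint each of clip_left, clip_right above 1.1 rad and z of lid in the frame of box below 0.085 m and horizontal distance between lid and box below 0.01 m), for 0.1 s.
2. the lid is lifted clear of the box (z of lid in the frame of box above 0.095 m), for 0.1 s.
At the end, for the whole second after the job is handed in: Both clips stay open (beyond 1.1 rad); the lid lies at rest on the mat, handle up, level within 0.08 rad, its origin under 10 mm above the bench and within 45 mm of the mat's centre (value of joint each of clip_left, clip_right above 1.1 rad and horizontal distance between lid and mat below 0.045 m and height (world z) of lid below 0.01 m and angle between lid's own z axis and vertical below 0.08 rad and linear speed of lid below 0.02 m/s and angular speed of lid below 0.1 rad/s); the robot touches nothing.
It fails at once if the lid is dropped or slammed: it moves faster than 0.5 m/s within about 4 cm of the bench (a fall from over about 1.5 cm) (height (world z) of lid below 0.04 m and linear speed of lid above 0.5 m/s).
It fails at once if the jar, beaker or block is shifted by more than 20 mm or tipped (distance of any of jar, beaker, block from where it was at the start of the episode above 0.02 m or angle between any of jar, beaker's own z axis and vertical above 0.3 rad).
It also fails if it takes over 58 s, if anything falls off the work surface, if the arm or the gripper's body presses on something with over 40 N, if the wrist force passes 120 N, or if a joint passes its speed limit or range.

### The arm

A 6-joint arm with a two-finger parallel gripper is mounted at the origin on the work surface. World frame = base frame: x ahead of the robot, y to its left, z up, the work surface at z = 0. Lengths are in mm, angles in rad, forces in N, time in s.
With the tool pointing down it reaches from about 350 to 850 mm from the base axis. Payload 8.1 kg.
Tool frame: the origin (TCP) lies between the finger pads; the fingertips stand 25 mm ahead of it and the grasp point (between the pads) lies 6 mm ahead of it; y points along the fingers, x is the direction in which the jaws open and shut, and the axes are right-handed (so a half turn about y gives the same grasp; the last joint's range is limited). The gripper opens to 85 mm and grips with 20 to 120 N. Pads are 22 mm wide; open, the fingers measure 114 mm over their backs; the gripper's body (76 mm by 85 mm) begins 54 mm behind the grasp point. The pads swing forward as they close: fully open they stand 13 mm farther back than shut.
Start: joints at [1.164, 0.13, 1.488, -0, 1.523, -0.085], TCP at [189.743, 569.213, 256.292] pointing down, gripper open.
Joint ranges: [-2.96, 2.96], [-0.89, 2.26], [0.02, 2.5], [-1.34, 4.48], [0, 2.73], [-2.66, 2.66]. Speed limits (rad/s): [2.39, 2.39, 2.79, 3.14, 3.14, 3.14].

### API

Orientations are given as a unit quaternion [x, y, z, w].
In Python, from cell import ctrl, imaging, job gives the robot as it stands. The module is installed in compiled form; this text tells all that it offers.
- The arm moves only by the tool move_arm, never from a script. Its argument "moves" is a list of rows, each a list of 4 numbers: the shift along the tool's x, y, z in m, then the turn about the tool's y in rad. In form: [[dx, dy, dz, roll], ...]. A call has 1 to 12 rows; each row shifts and turns the commanded pose from where the row before left it, along the tool's axes as they then stand; what a row does not reach is not made up. A row lasts 1/10 s, in which the tool goes at most 50 mm and 8.59 degrees, less where a joint would pass 70% of its speed; a pose out of reach is approached as far as the arm can. A call with a gripper value outside its range is refused whole. "hand" is the closure, from -1 (fully open) to 1 (shut), so that 0 is half open, set as the call begins (left out, the last holds). The fingers move at their own pace and stop on an object; the grip force is fixed at half the most. Time passes only in rows, so rows that do not move let the fingers close. It gives the time, the measured TCP pose, the force and the opening at its end, in the units of the state.
- ctrl.get_obs(): the state, without advancing time (a new reading comes with each control period).
- imaging.capture(name): name is "scene" or "top" or "wrist"; returns a dict with "pixels" (384x512x3 uint8, blue, green, red), "fov_y" (degrees; the focal length in pixels is half the picture's height over the tangent of half this angle, whatever the lens; pixels are square), "cx", "cy" (the principal point, pixels), "eye" and "orientation" of the camera in the world. Camera axes: x right, y down, z forward; pixel columns grow to the right and rows downward; lengths in mm; the calibration is good to about 2 mm. A picture is of the moment at which its call begins. There is no depth.
- job.sign_off(): hands the job in, once; it reports no verdict.
The state is a dict: "time": time; "joint_positions": joint angles; "dq": joint speeds; "effort": joint torques, N m; "tool_pos": TCP position; "tool_rot": TCP orientation; "force": force on the tool from outside, world axes, zero at the start; "torque": the same for the moment, N m; "finger_gap": finger opening in mm.
Only numpy, scipy, OpenCV 4.12 (cv2) and the standard library are available. Lean on these libraries where they do the work, as an engineer would, in place of code of your own. Each camera call takes 0.05 s, during which the arm holds its last target.

## Working session

There is one attempt and no reset: what is moved stays moved. The work goes in short steps, Python scripts to look and compute and a tool call to move; the robot and the scene stay as the last step left them, time stands still between calls to the robot, and variables do not carry over. Pictures are saved under pics/ and viewed, and the job is handed in when it is done.

Besides the shell and the picture viewer there is one more tool, called as name(argument=value, ...) on one line, values as JSON. move_arm: Moves the arm, as the interface text tells. Its arguments: {"type":"object","properties":{"moves":{"type":"array","items":{"type":"array","items":{"type":"number"}}},"hand":{"type":"number"}},"required":["moves"]}

```bash
mkdir -p pics
cat > h.py <<'E'
import numpy as np, cv2
from scipy.spatial.transform import Rotation as R
from cell import ctrl, imaging, job
def snap(n,f):
    c=imaging.capture(n); cv2.imwrite('pics/'+f+'.png',c['pixels'])
    import pickle; pickle.dump(c,open('pics/'+f+'.pkl','wb')); return c
def load(f):
    import pickle; return pickle.load(open('pics/'+f+'.pkl','rb'))
def par(c):
    f=192/np.tan(np.radians(c['fov_y'])/2)
    o=np.array(c['orientation'],float)
    M=R.from_quat(o).as_matrix() if o.size==4 else o.reshape(3,3)
    return f,M,np.array(c['eye'],float)
def ray(c,u,v,z):
    f,M,e=par(c); d=M@np.array([(u-c['cx'])/f,(v-c['cy'])/f,1]); return e+d*(z-e[2])/d[2]
def proj(c,p):
    f,M,e=par(c); q=(np.atleast_2d(p)-e)@M; return np.c_[c['cx']+f*q[:,0]/q[:,2],c['cy']+f*q[:,1]/q[:,2]]
E
python3 - <<'E'
from h import *
for n in ('scene','top','wrist'):
    c=snap(n,n+'0'); print(n,c['fov_y'],c['cx'],c['cy'],c['eye'],c['orientation'])
print(ctrl.get_obs())
E
```

```text
scene 57.32787520093539 257.3916420566786 194.15126199448054 [1007.38199732 -196.43427875  818.51045095] [ 0.81504459  0.48520519 -0.16883172 -0.26790686]
top 56.97613183969564 253.51530997006452 189.9251525598527 [ 388.04491307   56.51179957 1133.39827558] [ 0.71185843 -0.69958281  0.05105286 -0.03514357]
wrist 60.20596001482968 258.4154916470735 194.97470657171974 [111.01812522 594.30719914 372.17369558] [0.80014473 0.57705483 0.0952024  0.13308885]
{'time': 0.15, 'joint_positions': array([ 1.16359096e+00,  1.31019260e-01,  1.48905259e+00,  3.22192990e-05,
        1.52298603e+00, -8.54430510e-02]), 'dq': array([ 0.00159113, -0.00162844, -0.00395636, -0.00145421, -0.00043202,
       -0.00117132]), 'effort': array([ 2.98856517e-03, -5.70060182e+01, -5.01160455e+01, -1.81265832e-04,
        9.48997331e-03,  4.86661975e-05]), 'tool_pos': array([189.58048271, 568.8489661 , 255.45362946]), 'tool_rot': array([ 0.57389362,  0.41299826, -0.41389909, -0.57338129]), 'force': array([ 0.13996502,  0.53661008, -1.16680689]), 'torque': array([-0.001721  ,  0.05806215, -0.00877288]), 'finger_gap': 85.56740285324494}
```

```bash
ls pics
```

```text
scene0.pkl
scene0.png
top0.pkl
top0.png
wrist0.pkl
wrist0.png
```

View pics/scene0.png

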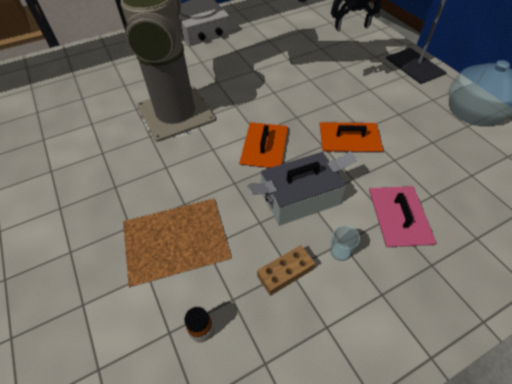

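View pics/top0.png

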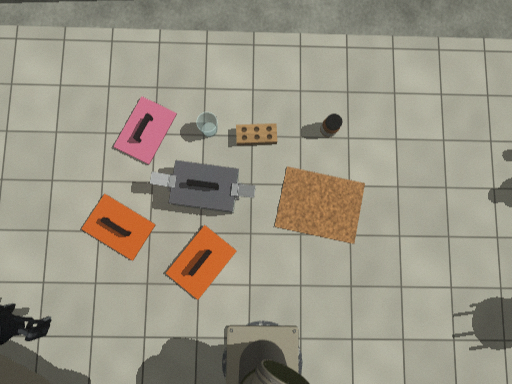

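Run:
```python
from h import *
print(R.from_quat([ 0.57389362,  0.41299826, -0.41389909, -0.57338129]).as_matrix().round(4))
```

```text
[[ 3.162e-01 -6.000e-04 -9.487e-01]
 [ 9.487e-01 -1.300e-03  3.162e-01]
 [-1.500e-03 -1.000e+00  2.000e-04]]
```

The scene view shows the base at (170,100) and the TCP out of the way top right. In the top view the grey lid is on the box at (205,187), with clips at (162,180) and (243,190). The mat is at (320,205), jar (332,125), block (257,133) and beaker (207,124). Look-alike lids: pink (145,130), orange (118,227) and orange (201,262). The grey one, on the white box with clips, is the one meant. I'll check that in an enlarged crop.

Run:
```python
from h import *
c=load('top0')['pixels']; cv2.imwrite('pics/tc.png',cv2.resize(c[140:260,140:380],None,fx=3.3,fy=3.3,interpolation=cv2.INTER_CUBIC))
c=load('scene0')['pixels']; cv2.imwrite('pics/sc.png',cv2.resize(c[130:240,230:380],None,fx=5,fy=5,interpolation=cv2.INTER_CUBIC))
```

```text
(no output)
```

View pics/tc.png

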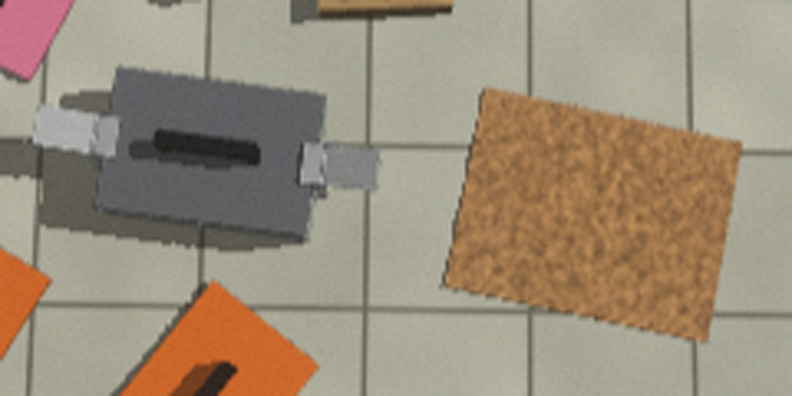

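View pics/sc.png

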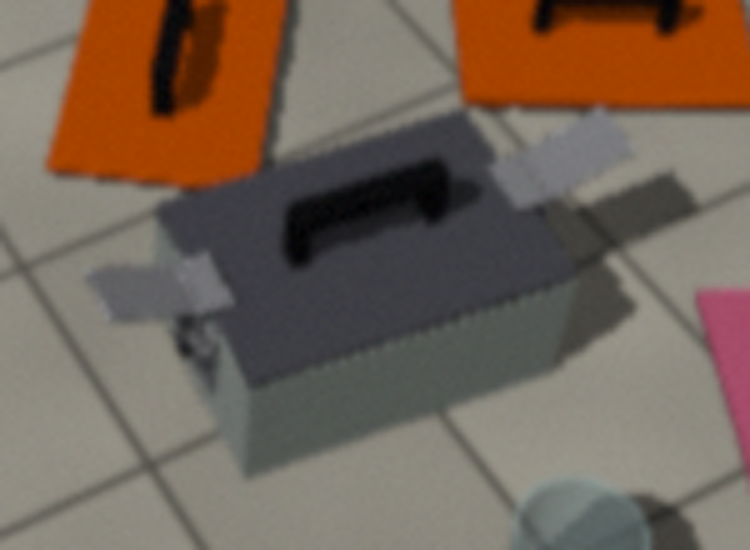

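```bash
cat >> h.py <<'E'
from scipy.optimize import least_squares
def rect(cx,cy,th,a,b,z):
    c,s=np.cos(th),np.sin(th); q=np.array([[1,1],[1,-1],[-1,-1],[-1,1]])*[a/2,b/2]
    return np.c_[q[:,0]*c-q[:,1]*s+cx,q[:,0]*s+q[:,1]*c+cy,np.full(4,z)]
def fit(obs,a,b,z,g):
    f=lambda p:np.concatenate([(proj(c,rect(*p,a,b,z))[i]-uv).ravel() for c,i,uv in obs])
    r=least_squares(f,g,x_scale=[10,10,.1]); return r.x,np.abs(r.fun).max(),np.degrees(r.x[2]),r.fun.round(1)
E
python3 - <<'E'
from h import *
t=load('top0');s=load('scene0')
T=lambda a:np.array(a)/3.3+140-.35
S=lambda a:np.array(a)/5+[230,130]-.4
tl=T([(118,67),(326,95),(306,238),(97,207)])
for p in tl: print(ray(t,*p,93).round(1))
tm=T([(485,88),(742,142),(706,342),(444,287)])
for p in tm: print(ray(t,*p,4).round(1))
g=[*ray(t,*tl.mean(0),93)[:2],-.1]
i=[0,1,2,3]
print('lid',fit([(t,i,tl)],130,190,93,g))
sl=S([(465,110),(577,275),(250,385)])
for p in sl: print('s',ray(s,*p,93).round(1))
print('mat',fit([(t,i,tm)],200,260,4,[*ray(t,*tm.mean(0),4)[:2],-.2]))
for n,p in dict(jar=(332,127),block=(257,134),beaker=(207,125)).items(): print(n,ray(t,*p,60).round(0),ray(t,*p,0).round(0))
E
```

```text
[601.4 268.2  93. ]
[579.5  80.1  93. ]
[450.   95.1  93. ]
[474.3 281.4  93. ]
[606.1 -74.2   4. ]
[ 557.2 -328.1    4. ]
[ 361.8 -288.8    4. ]
[410.4 -35.5   4. ]
lid (array([ 5.26322901e+02,  1.81180593e+02, -1.18634732e-01]), np.float64(0.6480790696489294), np.float64(-6.7972694513641505), array([ 0.1, -0.2,  0.3, -0. ,  0.2, -0.2, -0.6,  0.4]))
s [477.9 284.1  93. ]
s [605.  267.5  93. ]
s [583.1  81.6  93. ]
mat (array([ 4.83910658e+02, -1.81650596e+02, -1.92370801e-01]), np.float64(0.42436250581170043), np.float64(-11.022035003772046), array([-0.3, -0.3,  0.1,  0. ,  0.4,  0.3, -0.2, -0.1]))
jar [ 724. -210.   60.] [ 742. -225.    0.]
block [696.  25.  60.] [713.  24.   0.]
beaker [721. 182.  60.] [740. 189.   0.]
```

move_arm(moves=[[0,0,0,0.14],[0,0,0,0.14],[0,0,0,0.14],[0,0,0,0.14],[0,0,0,0.14],[0,0,0,0.14],[0,0,0,0.14],[0,0,0,0.14],[0,0,0,0.14],[0,0,0,0.106],[0,0,0,0]], hand=1)

```text
time: 1.25
tool_pos: [189.7, 569.0, 255.9]
tool_rot: [0.706, -0.042, 0.042, -0.706]
force: [-0.4, 0.5, -0.7]
finger_gap: 0.5
```

```bash
cat >> h.py <<'E'
TH=-0.117; BOX=np.array([528,182.])
def rel(B=None,th=TH):
    o=ctrl.get_obs(); M=R.from_quat(o['tool_rot']).as_matrix()
    B=BOX if B is None else np.array(B)
    d=o['tool_pos'][:2]-B; c,s=np.cos(th),np.sin(th)
    print('t',o['time'],'tcp',o['tool_pos'].round(1),'box',[round(d[0]*c+d[1]*s,1),round(-d[0]*s+d[1]*c,1)],'yaw',np.arctan2(M[1,0],M[0,0]).round(4),'ydir',M[:,1].round(3),'F',o['force'].round(1),'gap',round(o['finger_gap'],1))
E
python3 -c "
from h import *
rel()"
```

```text
t 1.25 tcp [189.7 569.  255.9] box [np.float64(-381.2), np.float64(344.9)] yaw -0.1186 ydir [-0.    -0.001 -1.   ] F [-0.4  0.5 -0.7] gap 0.5
```

move_arm(moves=[[0.038,0,-0.02,0],[0.038,0,-0.02,0],[0.038,0,-0.02,0],[0.038,0,-0.02,0],[0.038,0,-0.02,0],[0.038,0,-0.02,0],[0.038,0,-0.02,0],[0.038,0,-0.02,0],[0.038,0,-0.02,0],[0.039,0,-0.024,0],[0,0,0,0],[0,0,0,0]])

```text
time: 2.45
tool_pos: [545.0, 321.1, 255.7]
tool_rot: [0.706, -0.042, 0.041, -0.706]
force: [-0.1, 0.3, 0.0]
finger_gap: 0.1
```

```bash
python3 -c "
from h import *
rel()
for n in ('scene','wrist','top'): snap(n,n+'1')
c=load('scene1')['pixels']; cv2.imwrite('pics/sc1.png',cv2.resize(c[60:230,220:420],None,fx=3.5,fy=3.5,interpolation=cv2.INTER_CUBIC))"
```

```text
t 2.45 tcp [545.  321.1 255.7] box [np.float64(0.6), np.float64(140.1)] yaw -0.1167 ydir [-0.001 -0.    -1.   ] F [-0.1  0.3  0. ] gap 0.1
```

View pics/sc1.png

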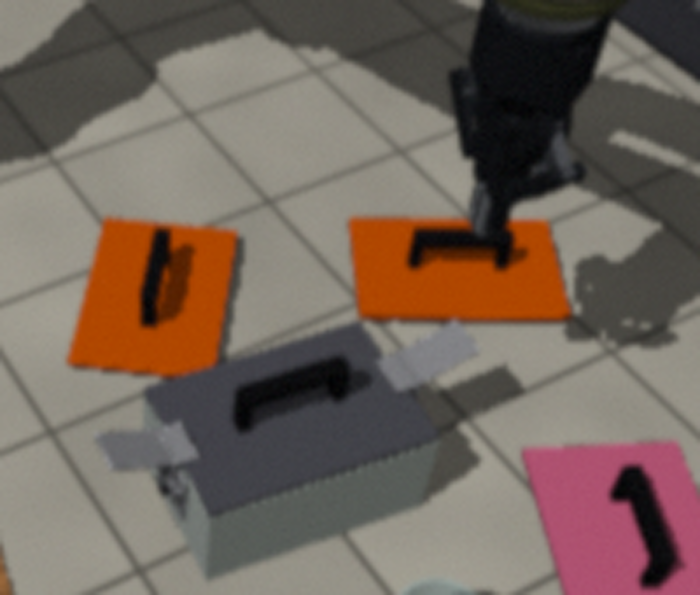

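View pics/wrist1.png

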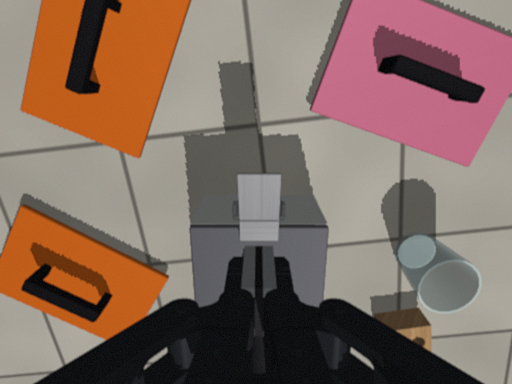

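The wrist view shows the left tab at (238–280, 174–240). I'll check its end and sides against the model.

```bash
python3 -c "
from h import *
w=load('wrist1')
y=np.array([-np.sin(TH),np.cos(TH)]);x=np.array([y[1],-y[0]])
def b(p): d=p[:2]-BOX; return (d@x).round(1),(d@y).round(1)
for p in [(238,175),(280,174)]: print('tab end',b(ray(w,*p,116)),'expect ±18,152')
for p in [(190,227),(327,226)]: print('lid',b(ray(w,*p,93)),'expect ±65,95')
"
```

```text
tab end (np.float64(-16.3), np.float64(152.6)) expect ±18,152
tab end (np.float64(17.4), np.float64(153.5)) expect ±18,152
lid (np.float64(-63.0), np.float64(96.5)) expect ±65,95
lid (np.float64(63.3), np.float64(97.8)) expect ±65,95
```

move_arm(moves=[[0,0.035,0.001,0],[0,0.035,0,0],[0,0.03,0,0],[0,0.01,0,0],[0,0.005,0,0],[0,0.005,0,0],[0,0.005,0,0],[0,0,0,0]])

```text
time: 3.4
tool_pos: [546.0, 324.9, 134.6]
tool_rot: [-0.705, 0.039, -0.043, 0.707]
force: [-2.1, 0.7, 5.7]
finger_gap: 0.0
```

move_arm(moves=[[0,0.004,0,0],[0,0.004,0,0],[0,0.004,0,0],[0,0.004,0,0],[0,0.004,0,0],[0,0,0,0]])

```text
time: 4.0
tool_pos: [547.2, 326.3, 116.0]
tool_rot: [-0.704, 0.038, -0.044, 0.708]
force: [1.3, 6.3, 5.2]
finger_gap: -0.0
```

move_arm(moves=[[0,0.004,0,0],[0,0.004,0,0],[0,0,0,0],[0,0,0,0]])

```text
time: 4.4
tool_pos: [545.0, 323.6, 104.1]
tool_rot: [-0.706, 0.041, -0.042, 0.706]
force: [1.4, 2.6, 1.9]
finger_gap: 0.2
```

```bash
python3 -c "
from h import *
rel()
snap('scene','scene2');snap('wrist','wrist2')
c=load('scene2')['pixels']; cv2.imwrite('pics/sc2.png',cv2.resize(c[60:230,220:420],None,fx=3.5,fy=3.5,interpolation=cv2.INTER_CUBIC))"
```

```text
t 4.4 tcp [545.  323.6 104.1] box [np.float64(0.4), np.float64(142.6)] yaw -0.117 ydir [ 0.001  0.001 -1.   ] F [1.4 2.6 1.9] gap 0.2
```

View pics/sc2.png

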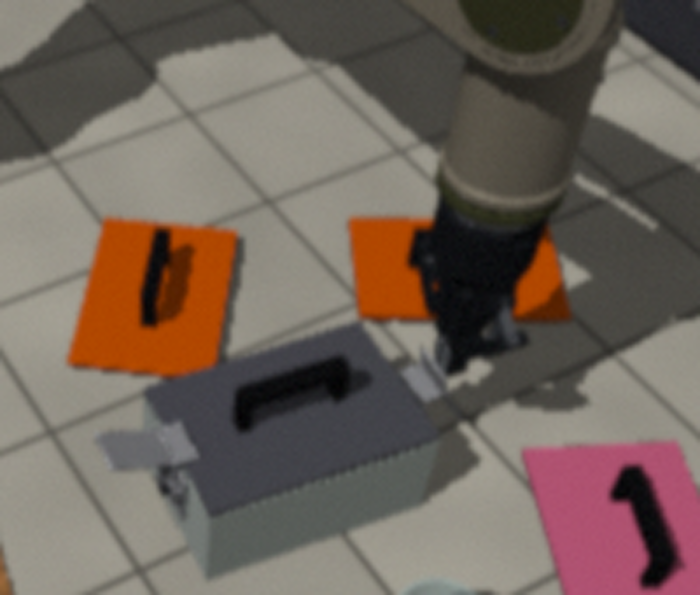

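The left clip's lip has swung off the lid and is out at (425,375) in the crop. Raising and checking.

move_arm(moves=[[0,-0.01,0,0],[0,-0.02,0,0],[0,-0.03,0,0],[0,-0.04,0,0],[0,-0.03,0,0],[0,0,0,0]])

```text
time: 5.1
tool_pos: [546.7, 323.8, 239.9]
tool_rot: [-0.705, 0.039, -0.044, 0.707]
force: [0.5, -0.1, 0.6]
finger_gap: -0.0
```

```bash
python3 -c "
from h import *
rel()
snap('scene','scene3');snap('wrist','wrist3')
c=load('scene3')['pixels']; cv2.imwrite('pics/sc3.png',cv2.resize(c[60:230,220:420],None,fx=3.5,fy=3.5,interpolation=cv2.INTER_CUBIC))"
```

```text
t 5.1 tcp [546.7 323.8 239.9] box [np.float64(2.0), np.float64(143.0)] yaw -0.1173 ydir [ 0.008  0.003 -1.   ] F [ 0.5 -0.1  0.6] gap -0.0
```

View pics/sc3.png

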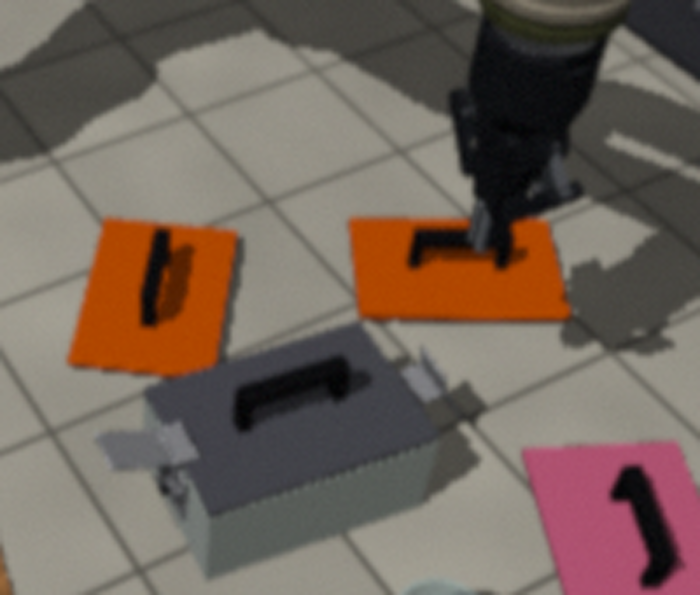

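View pics/wrist3.png

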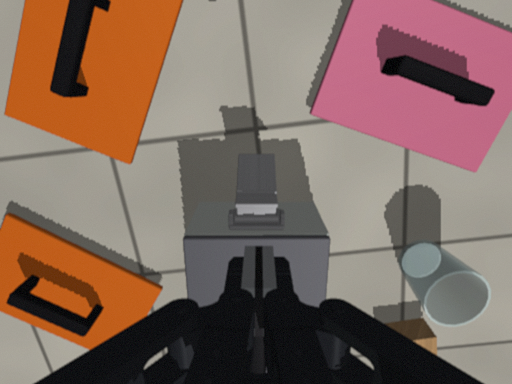

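The left clip is open: tab hanging outward, lip off the lid at (257,208) in the wrist view. Next, the right clip.

move_arm(moves=[[0,-0.01,-0.035,0],[0,-0.009,-0.04,0],[0,0,-0.04,0],[0,0,-0.04,0],[0,0,-0.04,0],[0,0,-0.04,0],[0,0,-0.03,0],[0,0,-0.017,0],[0,0,0,0],[0,0,0,0]])

```text
time: 6.2
tool_pos: [510.7, 43.0, 250.8]
tool_rot: [-0.706, 0.043, -0.041, 0.706]
force: [-0.1, 0.2, -0.5]
finger_gap: 0.1
```

```bash
python3 -c "
from h import *
rel()
snap('scene','scene4')
c=load('scene4')['pixels']; cv2.imwrite('pics/sc4.png',cv2.resize(c[60:230,220:420],None,fx=3.5,fy=3.5,interpolation=cv2.INTER_CUBIC))"
```

```text
t 6.2 tcp [510.7  43.  250.8] box [np.float64(-0.9), np.float64(-140.1)] yaw -0.1182 ydir [-0.003  0.    -1.   ] F [-0.1  0.2 -0.5] gap 0.1
```

View pics/sc4.png

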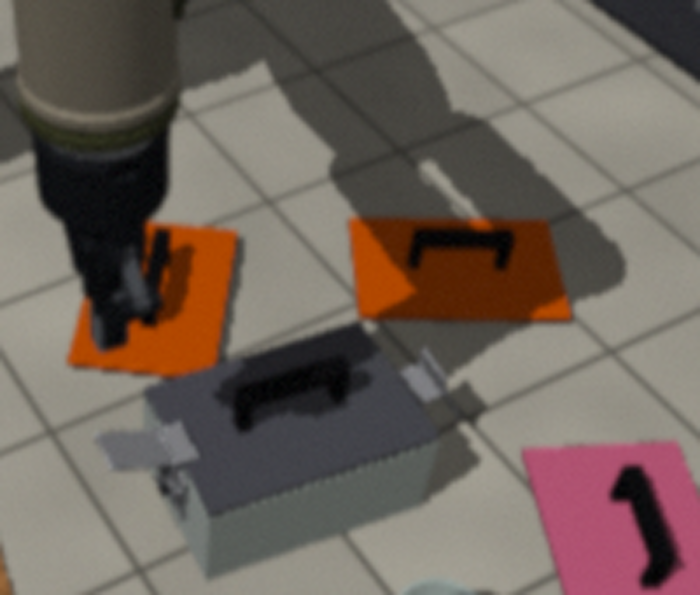

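move_arm(moves=[[0,0.035,0,0],[0,0.035,0,0],[0,0.025,0,0],[0,0.01,0,0],[0,0.005,0,0],[0,0.005,0,0],[0,0.004,0,0],[0,0.004,0,0],[0,0.004,0,0],[0,0.004,0,0],[0,0,0,0]])

```text
time: 7.35
tool_pos: [513.9, 42.4, 124.0]
tool_rot: [0.706, -0.039, 0.043, -0.705]
force: [0.5, -2.8, 5.3]
finger_gap: 0.0
```

move_arm(moves=[[0,0.004,0,0],[0,0.004,0,0],[0,0.004,0,0],[0,0.003,0,0],[0,0,0,0],[0,0,0,0]])

```text
time: 7.95
tool_pos: [511.7, 43.3, 106.6]
tool_rot: [-0.706, 0.041, -0.041, 0.706]
force: [-0.7, 1.0, -0.0]
finger_gap: -0.0
```

move_arm(moves=[[0,-0.01,0,0],[0,-0.02,0,0],[0,-0.03,0,0],[0,-0.04,0,0],[0,-0.03,0,0],[0,-0.02,0,0],[0,0,0,0]])

```text
time: 8.65
tool_pos: [513.5, 43.2, 261.3]
tool_rot: [-0.706, 0.039, -0.044, 0.706]
force: [0.3, -0.2, 0.5]
finger_gap: -0.1
```

```bash
python3 -c "
from h import *
rel()
snap('scene','scene5');snap('top','top5')
c=load('scene5')['pixels']; cv2.imwrite('pics/sc5.png',cv2.resize(c[60:230,220:420],None,fx=3.5,fy=3.5,interpolation=cv2.INTER_CUBIC))"
```

```text
t 8.65 tcp [513.5  43.2 261.3] box [np.float64(1.8), np.float64(-139.6)] yaw -0.1167 ydir [ 0.008 -0.    -1.   ] F [ 0.3 -0.2  0.5] gap -0.1
```

View pics/sc5.png

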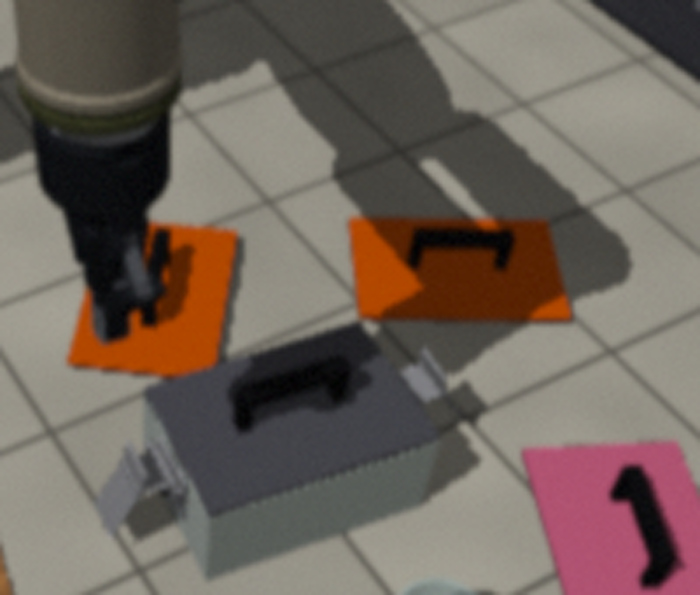

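Both clips are now open (right tab hanging at (120,490) in the crop) and the lid is still seated. Next I'll open the gripper and move over the handle.

move_arm(moves=[[0,0,0.03,0],[0,0,0.04,0],[0,0,0.04,0],[0,0,0.03,0],[0,0,0,0],[0,0,0,0],[0,0,0,0]], hand=-1)

```text
time: 9.45
tool_pos: [527.3, 181.3, 255.1]
tool_rot: [0.706, -0.042, 0.041, -0.706]
force: [-0.2, -0.2, 0.3]
finger_gap: 85.4
```

```bash
python3 -c "
from h import *
rel()
snap('wrist','wrist6');t=load('top5')
"
```

```text
t 9.45 tcp [527.3 181.3 255.1] box [np.float64(-0.6), np.float64(-0.8)] yaw -0.1174 ydir [-0.002 -0.001 -1.   ] F [-0.2 -0.2  0.3] gap 85.4
```

View pics/wrist6.png

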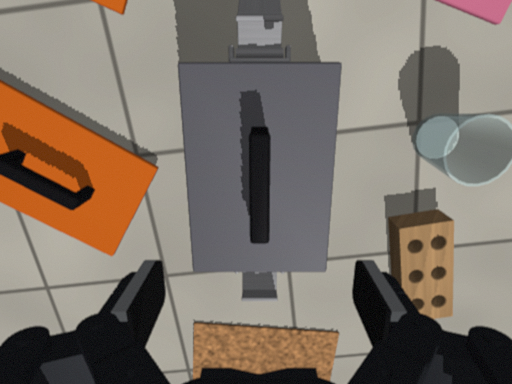

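The handle at (260,128–243) is centred between the jaws.

move_arm(moves=[[0,0.03,0.002,0],[0,0.03,0,0],[0,0.03,0,0],[0,0.02,0,0],[0,0.01,0,0],[0,0.004,0,0],[0,0,0,0],[0,0,0,0]])

```text
time: 10.3
tool_pos: [529.0, 184.1, 133.8]
tool_rot: [-0.706, 0.041, -0.042, 0.706]
force: [-0.4, 0.0, 0.3]
finger_gap: 85.5
```

move_arm(moves=[[0,0,0,0],[0,0,0,0],[0,0,0,0],[0,0,0,0],[0,0,0,0],[0,0,0,0],[0,0,0,0],[0,0,0,0]], hand=1)

```text
time: 11.1
tool_pos: [528.2, 184.2, 132.6]
tool_rot: [-0.706, 0.041, -0.041, 0.706]
force: [-1.6, 0.4, 4.0]
finger_gap: 14.6
```

```bash
python3 -c "
from h import *
rel()"
```

```text
t 11.1 tcp [528.2 184.2 132.6] box [np.float64(-0.1), np.float64(2.2)] yaw -0.1169 ydir [ 0.  0. -1.] F [-1.6  0.4  4. ] gap 14.6
```

move_arm(moves=[[0,-0.003,0,0],[0,-0.005,0,0],[0,-0.008,0,0],[0,-0.01,0,0],[0,-0.01,0,0],[0,-0.01,0,0],[0,-0.015,0,0],[0,-0.015,0,0],[0,-0.014,0,0],[0,0,0,0],[0,0,0,0]])

```text
time: 12.2
tool_pos: [528.4, 184.2, 222.8]
tool_rot: [-0.706, 0.041, -0.042, 0.706]
force: [-0.0, -0.9, -4.6]
finger_gap: 15.2
```

```bash
python3 -c "
from h import *
rel()
snap('scene','scene7')
c=load('scene7')['pixels']; cv2.imwrite('pics/sc7.png',cv2.resize(c[60:230,200:400],None,fx=3.5,fy=3.5,interpolation=cv2.INTER_CUBIC))"
```

```text
t 12.2 tcp [528.4 184.2 222.8] box [np.float64(0.1), np.float64(2.2)] yaw -0.117 ydir [ 0.001  0.    -1.   ] F [-0.  -0.9 -4.6] gap 15.2
```

View pics/sc7.png

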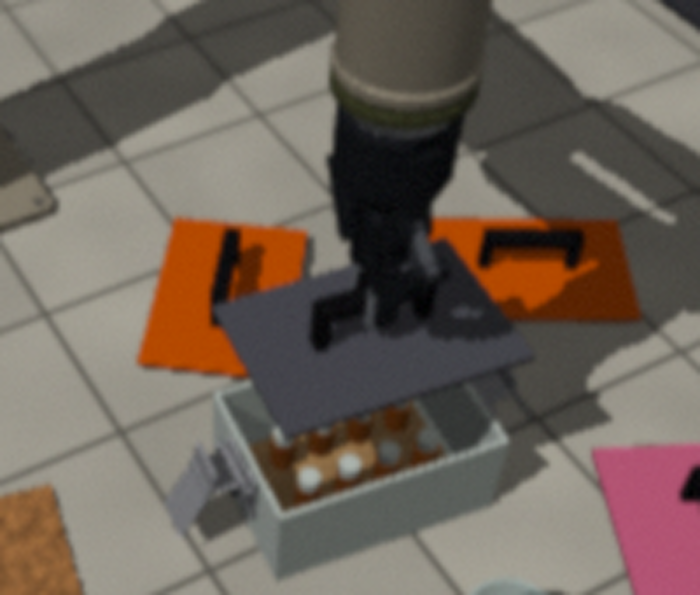

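The lid is clear of the box and looks level. Force is −4.6 N against 0.35 kg plus the earlier offset, which is close enough. Now carrying it to the mat, with the yaw turned toward the mat's.

move_arm(moves=[[0,0,-0.015,0],[0,0,-0.03,0],[0,0,-0.04,0],[0,0,-0.04,0],[0,0,-0.04,0],[0,0,-0.04,0],[0,0,-0.04,0],[0,0,-0.04,0],[0,0,-0.04,0],[0,0,-0.028,0],[0,0,-0.015,0],[0,0,0,0]])

```text
time: 13.45
tool_pos: [484.1, -183.3, 221.5]
tool_rot: [-0.706, 0.043, -0.042, 0.706]
force: [1.6, 0.4, -5.3]
finger_gap: 15.3
```

move_arm(moves=[[0,0,0,0.04],[0,0,0,0.035],[0,0,0,0],[0,0,0,0]])

```text
time: 13.85
tool_pos: [485.1, -180.5, 222.0]
tool_rot: [-0.704, 0.067, -0.067, 0.704]
force: [-0.4, -0.1, -5.1]
finger_gap: 15.1
```

```bash
python3 -c "
from h import *
rel([485,-181],-.192)
snap('scene','scene8')
c=load('scene8')['pixels']; cv2.imwrite('pics/sc8.png',cv2.resize(c[60:300,80:370],None,fx=2.5,fy=2.5,interpolation=cv2.INTER_CUBIC))"
```

```text
t 13.85 tcp [ 485.1 -180.5  222. ] box [np.float64(-0.0), np.float64(0.5)] yaw -0.19 ydir [-0.001  0.001 -1.   ] F [-0.4 -0.1 -5.1] gap 15.1
```

View pics/sc8.png

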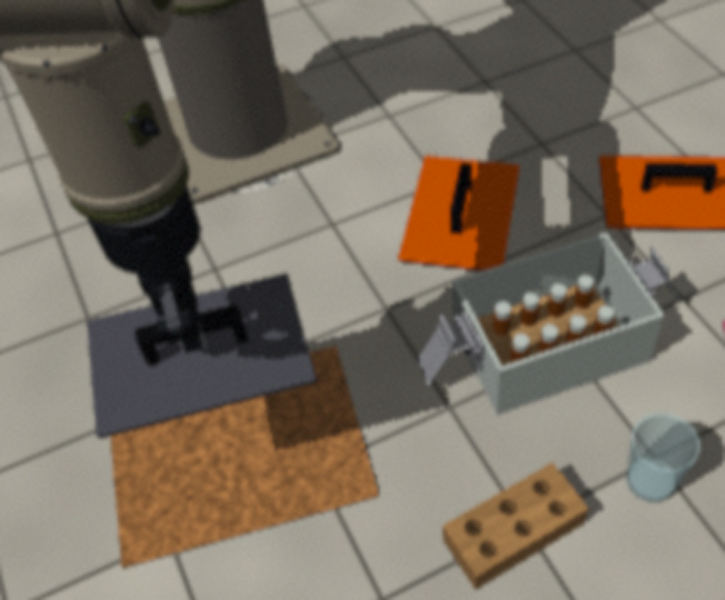

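The lid is level above the mat and both clips still look open. Lowering, slowly for the last part.

move_arm(moves=[[0,0.012,0,0],[0,0.02,0,0],[0,0.02,0,0],[0,0.02,0,0],[0,0.02,0,0],[0,0.02,0,0],[0,0.015,0,0],[0,0.008,0,0],[0,0.005,0,0],[0,0.005,0,0],[0,0.005,0,0],[0,0,0,0]])

```text
time: 15.1
tool_pos: [485.1, -181.4, 72.1]
tool_rot: [-0.704, 0.068, -0.068, 0.704]
force: [-0.4, 0.3, -4.3]
finger_gap: 15.2
```

move_arm(moves=[[0,0.003,0,0],[0,0.003,0,0],[0,0.002,0,0],[0,0,0,0],[0,0,0,0]])

```text
time: 15.6
tool_pos: [485.1, -181.4, 64.3]
tool_rot: [-0.704, 0.068, -0.068, 0.704]
force: [-0.1, -0.4, -4.5]
finger_gap: 14.8
```

move_arm(moves=[[0,0.002,0,0],[0,0.002,0,0],[0,0.001,0,0],[0,0,0,0],[0,0,0,0]])

```text
time: 16.1
tool_pos: [485.1, -181.4, 59.6]
tool_rot: [-0.704, 0.068, -0.068, 0.704]
force: [-3.3, 2.4, 1.6]
finger_gap: 14.9
```

Contact is made: the force went from −4.5 to +1.6 N at the predicted TCP height of 59.6. Releasing.

move_arm(moves=[[0,0,0,0],[0,0,0,0],[0,0,0,0],[0,0,0,0],[0,0,0,0],[0,0,0,0],[0,0,0,0]], hand=-1)

```text
time: 16.8
tool_pos: [485.1, -181.4, 59.3]
tool_rot: [0.704, -0.068, 0.068, -0.704]
force: [-0.0, 0.8, -0.7]
finger_gap: 85.2
```

move_arm(moves=[[0,-0.01,0,0],[0,-0.02,0,0],[0,-0.04,0,0],[0,-0.04,0,0],[0,-0.04,0,0],[0,-0.03,0,0],[0,0,0.04,0],[0,0,0.04,0],[0,0,0.04,0],[0,0,0.04,0],[0,0,0,0],[0,0,0,0]])

```text
time: 18.0
tool_pos: [515.7, -23.6, 240.0]
tool_rot: [0.704, -0.067, 0.067, -0.704]
force: [0.5, -0.5, -0.9]
finger_gap: 85.6
```

```bash
python3 -c "
from h import *
rel()
for n in ('scene','top'): snap(n,n+'9')
c=load('scene9')['pixels']; cv2.imwrite('pics/sc9.png',cv2.resize(c[110:350,100:400],None,fx=2.5,fy=2.5,interpolation=cv2.INTER_CUBIC))
c=load('top9')['pixels']; cv2.imwrite('pics/tc9.png',cv2.resize(c[100:260,140:380],None,fx=3.3,fy=3.3,interpolation=cv2.INTER_CUBIC))"
```

```text
t 18.0 tcp [515.7 -23.6 240. ] box [np.float64(11.8), np.float64(-205.7)] yaw -0.1896 ydir [ 0.001 -0.    -1.   ] F [ 0.5 -0.5 -0.9] gap 85.6
```

View pics/sc9.png

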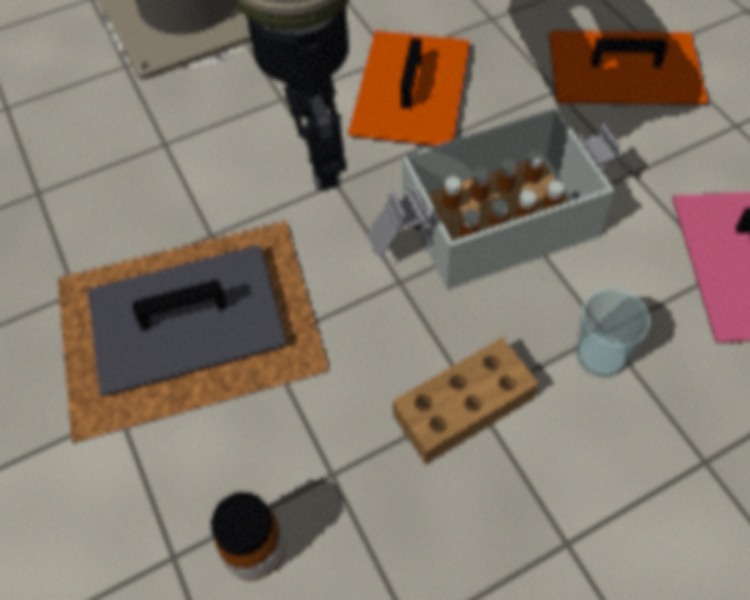

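View pics/tc9.png

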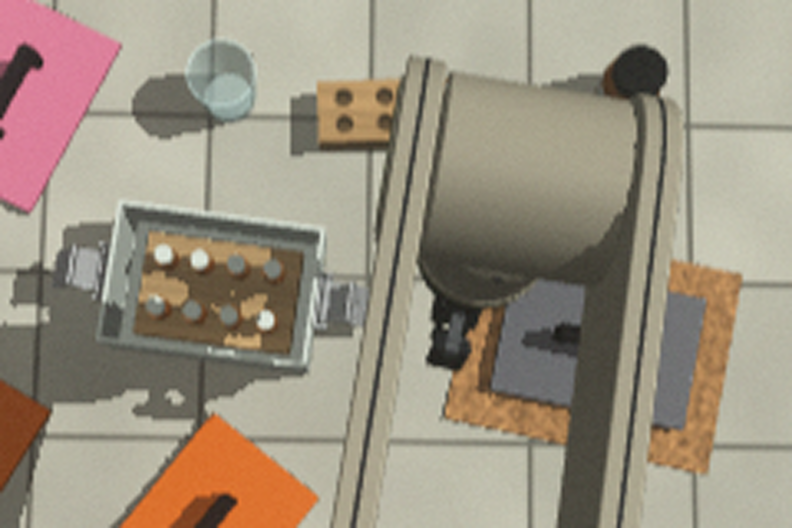

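The lid lies inside the mat with its handle up, the clips are open and the bystanders look unmoved. One numeric check, then I hand in if it agrees.

```bash
python3 -c "
from h import *
s=load('scene9');a=load('scene0')
S=lambda q:np.array(q)/2.5+[100,110]-.3
print('lid',fit([(s,[3,0,1,2],S([(265,247),(290,345),(103,393),(88,290)]))],130,190,20,[485,-181,-.19])[:3])
print('mat',fit([(s,[3,0,1,2],S([(288,222),(329,368),(73,441),(59,280)]))],200,260,4,[485,-181,-.19])[:3])
d=cv2.absdiff(s['pixels'],a['pixels']).max(2)
for n,(u,v,w,h) in dict(jar=(180,300,40,45),block=(252,240,70,55),beaker=(325,222,40,42)).items(): print(n,'diff px>40:',(d[v:v+h,u:u+w]>40).sum())
o=ctrl.get_obs();print(abs(o['dq']).max().round(4))
job.sign_off()
"
```

```text
lid (array([ 4.89716726e+02, -1.78589985e+02, -1.99773441e-01]), np.float64(1.0924882282706676), np.float64(-11.446175042158353))
mat (array([ 4.86658963e+02, -1.79273086e+02, -1.93930519e-01]), np.float64(1.046399211746575), np.float64(-11.111400264384638))
jar diff px>40: 0
block diff px>40: 0
beaker diff px>40: 0
0.0169
the job is handed in; nothing more can be done
```

I opened the box, laid the grey lid flat in the middle of the cork mat, and handed the job in at about 18 s of the 58 s allowed. I pressed both clips open with the closed fingertips while the lid was still seated. I then lifted the lid by its handle, carried it level and lowered it in millimetre steps until it touched. After that I released it and backed the arm away.

Last checks:
- **Lid:** it lies handle up on the mat, about 3 mm from the mat's centre and turned about 0.3° from the mat's direction, measured in the scene picture.
- **Clips:** both look open in the scene and top pictures. I did not measure their angles.
- **Bystanders:** the scene picture shows no change around the jar, beaker or block since the start.
- **Arm:** the gripper was well clear of everything, with the highest joint speed at 0.017 rad/s when I handed in.
- **Disagreements:** the scene and top cameras differed by about 3 mm, roughly what the 2 mm calibration allows. The lid and mat corner fits were each within about 1 pixel. No check failed.

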